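# Index the sample bottle one division on the run-out tester

## Robot

A 6-joint arm with a two-finger parallel gripper is mounted at the origin on the work surface. World frame = base frame: x ahead of the robot, y to its left, z up, the work surface at z = 0. Lengths are in m, angles in rad, forces in N, time in s.
With the tool pointing down it reaches from about 0.275 to 0.725 m from the base axis. Payload 5.6 kg.
Tool frame: the origin (TCP) lies midway between the tips of the shut fingers; the grasp point (between the pads) lies 19 mm behind it; z points along the fingers, y is the line along which they close (so a half turn about z gives the same grasp; the last joint's range is limited). The gripper opens to 85 mm and grips with 20 to 120 N. Pads are 22 mm wide; open, the fingers measure 114 mm over their backs; the gripper's body (76 mm by 85 mm) begins 54 mm behind the grasp point. The pads swing forward as they close: fully open they stand 13 mm farther back than shut.
Start: joints at [1.476, 0.255, 0.108, 0, -1.424, -0.285], TCP at [0.204, 0.511, 0.231] pointing down, gripper open.
Joint ranges: [-2.95, 2.95], [-1.21, 1.97], [-1.09, 1.5], [-2.87, 1.71], [-2.94, -0.07], [-3.05, 3.05]. Speed limits (rad/s): [2.57, 2.57, 3.14, 3.14, 3.14, 3.14].

## Interface

Orientations are given as a rotation vector (axis times angle).
In Python, from station import robot, optics, job, nets, monitor gives the robot as it stands. Calls block until the motion is done:
- robot.goto(position, orientation): joint-space move of the TCP to a pose.
- robot.move_linear(position, rot=None, speed=0.15, threshold=None): straight line of the TCP; rot=None keeps the orientation; speed is the mean speed in m/s. With threshold (N) it stops when the force on the tool has changed by that much, and returns True; else False.
- robot.move_j(angles): joint-space move.
- robot.grip(opening, strength=None): opening from 0.0 (shut) to 1.0 (fully open); strength is the grip in N (None keeps the last); returns when the fingers have stopped.
- robot.wait(seconds).
- robot.ik(position, orientation): joint angles nearest the present ones, or None.
- optics.snapshot(name): name is "scene" or "top"; returns (picture, depth): 400x640x3 uint8, red, green, blue; 400x640 float32, m along the optical axis (not along the pixel's ray), 0 where there is no reading.
- optics.camera_model(name): a dict with "K" (3x3 intrinsics, pixels), "T" (4x4, takes a point from camera to world coordinates). Camera axes: x right, y up, looking along -z (the intrinsics and any distortion apply to the point x, -y, -z); pixel columns grow to the right and rows downward; lengths in m; the calibration is good to about 2 mm. A picture is of the moment at which its call begins. camera_model takes no time and is no camera call.
A pose or a line that the arm cannot do raises robot.IKError and nothing moves.
- job.hand_in(): hands the job in; it is judged then, once.
Trained networks look in the newest picture that a camera, given by its name, has taken for a name from the list of things; names that differ only in an ending like _2 or _b are one class to them, and where a whole thing is asked for, a point or a joint stands for the part that bears it (a point fixed in the world has none). Each returns a list of dicts, best first, with "p" (0 to 1); they miss things now and then, are a little off and sometimes report something else, mostly with a low value. They report only what shows in the picture. A call takes as long as a camera call. They do not tell look-alikes from the thing itself.
- nets.boxes_of(camera, name): "xy" ([column, row] in pixels, amid what is visible of it).
Readings, each from a call of its own:
- monitor.read_time(): time.
- monitor.read_joint_positions(): joint angles.
- monitor.read_joint_vel(): joint speeds.
- monitor.read_tau(): joint torques, N m.
- monitor.read_ee_pos(): TCP position.
- monitor.read_ee_rot(): TCP orientation.
- monitor.read_contact_force(): force on the tool from outside, world axes, zero at the start.
- monitor.read_ft_torque(): the same for the moment, N m.
- monitor.read_finger_gap(): opening from 0.0 (shut) to 1.0 (fully open).
- monitor.read_finger_force(): force on a finger pad.
Only numpy, scipy, OpenCV 4.12 (cv2) and the standard library are available. Lean on these libraries where they do the work, as an engineer would, in place of code of your own. Each camera call takes 0.05 s, during which the arm holds its last target. There are 200 camera calls.

## Task

Set the green sample bottle up for its next run-out reading: stand it upright between the three jaws of the tester's turntable and let go, then swing the red clamp lever fully anticlockwise to free the table. Crank the worm handle clockwise, several turns, until the red division line of the table lies at the fixed pointer, then swing the red lever fully back to lock the table. Only with the table locked again, swing the dial-gauge arm fully home so that its plunger bears on the bottle, let go, and leave everything else on the bench where it stands.

Things in the scene. Friction and masses are not known exactly. Their poses are not given: they have to be found in the camera images.
- tester: Grey bottle run-out tester fixed on the bench. Origin on the bench below the turntable's axis, z up; (x, y, z) below are mm in this frame. Base slab x -110 to 135, y -90 to 100, up to z 34. Turntable radius 65 on the axis. Worm box x 22 to 68, y -88 to 12, up to z 84. Gauge column radius 11 at (110, 75) up to z 190. Crank at the -y side, clamp lever at the -x -y corner, gauge at +y.
- pointer (a point): Tip of the fixed black pointer, on the tester's +x side, just above the turntable's rim, at (58, 0, 102).
- seat (a point): Centre of the turntable's upper face, at (0, 0, 100), where the bottle's underside is to rest. Three dark jaws, 16 mm wide and 10 mm high above the face, stand round it 120 deg apart, their inner faces 34 mm from the centre (4 mm clear of a centred bottle); they turn with the table.
- turntable (a joint): Table angle, rad, grows anticlockwise seen from above. Twelve lines 30 deg apart mark its rim, one red, 4.5 mm wide: it lies at the pointer at 0.5236. Starts between -0.09 and 0.09. Driven only by the crank through a self-locking worm: it equals the crank angle divided by 36 (10 deg per crank turn).
- crank (a joint): Crank angle, rad, no end stops; 0 with the handle straight up, grows clockwise as seen by someone facing the crank from the -y side (the handle goes from the top towards the tester's +x). The shaft lies along y through (45, -99, 66). Turns with about 0.04 N m and stays where it is left. Starts anywhere from -3.14 to 3.14.
- crank_grip (a point): Middle of the black crank handle: a freely spinning sleeve, 16 mm diameter, 50 mm long, parallel to the tester's y, from y -117 to -167. At crank angle a this point is at (45 + 30 sin a, -142, 66 + 30 cos a): a circle of 30 mm radius in the upright x-z plane. Crank arm and hub lie between y -99 and -116; the rest round the handle is clear.
- clamp (a joint): Red table clamp lever, rad: 0 locked (end stop), 1.134 free (end stop), growing anticlockwise seen from above. Upright axis at (-90, -65). Stays where it is left; takes about 0.1 N m (some 2.5 N at the grip). The table must not be cranked while the lever is locked.
- clamp_grip (a point): On the axis of the lever's red upright grip: a post 14 mm in diameter, free between z 53 and z 92, 45 mm from the lever's axis; this point is at z 74. In the tester frame it stands from the lever's axis in the direction 225 deg (from +x towards +y) when locked, 290 deg when free.
- gauge_arm (a joint): Swing arm of the dial gauge, rad: 0 fully home (end stop), grows as the arm swings away from the table (clockwise seen from above), up to 1.1; starts at 0.5 to 0.75. Upright hinge on the column at (110, 75). Stays where it is left; takes about 0.2 N m (some 1.2 N at the grip).
- gauge_grip (a point): On the axis of the black upright grip at the free end of the gauge arm: a post 16 mm in diameter, free between z 162 and z 205, 180 mm from the hinge; this point is at z 190, at (110 - 180 cos b, 75 + 180 sin b) for arm angle b. The gauge is a flat disc of radius 28, 110 mm from the hinge, z 149 to 171.
- plunger (a joint): Travel of the dial gauge's sprung plunger, m: 0 fully out, 0.014 fully in (light spring, under 1.2 N). With the arm home and the bottle centred it reads about 0.009; it is at the height z 160 and points at the table's axis.
- bottle: The green glass sample bottle, 175 mm tall, 0.28 kg or so; origin at the centre of its underside, z up its axis. Body 60 mm in diameter to 90 mm height, shoulder to 124, neck 27 mm in diameter from 124 to 175 mm.
- bottle_amber: Bystander: an amber bottle of the same shape as the green one, origin under its centre.
- bottle_clear: Bystander: a clear bottle of the same shape, origin under its centre.
- beaker: Bystander: glass beaker, 72 mm across, 90 mm high, origin under its centre.
- caliper: Bystander: steel and black caliper lying flat, 200 mm long along its x, 11 mm high, origin under its middle.
- wash_bottle: Bystander: white bottle with a red cap, 60 mm across, 170 mm high, origin under its centre.
- cap_jar: Bystander: jar with a metal lid, 64 mm across, 75 mm high, origin under its centre.
- notebook: Bystander: blue notebook lying flat, 105 x 148 x 12 mm, origin under its centre.
Mind the look-alikes: they are no part of the job. What is shaped like the bottle but purple is not meant.

How it is judged:
By the outcome, as a careful person would: the job done as asked, in the order asked, and still so for the second after the job is handed in, with the robot touching nothing.
It also fails if it takes over 72 s, if anything falls off the work surface, if the arm or the gripper's body presses on something with over 40 N, if the wrist force passes 120 N, or if a joint passes its speed limit or range.

## Working session

There is one attempt and no reset: what is moved stays moved. The work goes in short steps, each a Python script; the robot and the scene stay as the last script left them, time stands still between calls to the robot, and variables do not carry over. Pictures are saved under pics/ and viewed, at most 10 in all, crops included, and the job is handed in when it is done.

```bash
ls; mkdir -p pics; python3 - <<'E'
from station import robot, optics, job, nets, monitor
import cv2,numpy as np
for c in("scene","top"):
    p,d=optics.snapshot(c); cv2.imwrite(f"pics/{c}0.png",p[:,:,::-1]); np.save(f"{c}_d.npy",d)
    m=optics.camera_model(c); print(c,m)
    for n in("tester","bottle","pointer","crank_grip","clamp_grip","gauge_grip","seat","bottle_amber"):
        print(n,[(np.round(b["xy"]).tolist(),round(b["p"],2)) for b in nets.boxes_of(c,n)][:5])
print(monitor.read_time(),monitor.read_ee_rot())
E
```

```text
pics
scene {'K': array([[498.39078523,   0.        , 320.10066245],
       [  0.        , 498.39078523, 198.1811912 ],
       [  0.        ,   0.        ,   1.        ]]), 'T': array([[-0.20541672, -0.68468665,  0.69929118,  1.60707074],
       [ 0.97860542, -0.135205  ,  0.15508397,  0.27039503],
       [-0.01163626,  0.71618698,  0.69781144,  1.20664772],
       [ 0.        ,  0.        ,  0.        ,  1.        ]])}
tester [([322.0, 227.0], 0.64)]
bottle [([231.0, 181.0], 0.95), ([286.0, 171.0], 0.91), ([230.0, 155.0], 0.9), ([262.0, 162.0], 0.68)]
pointer [([321.0, 226.0], 0.76), ([301.0, 191.0], 0.68)]
crank_grip [([359.0, 210.0], 0.62), ([273.0, 223.0], 0.53), ([393.0, 212.0], 0.21)]
clamp_grip []
gauge_grip [([360.0, 213.0], 0.96)]
seat [([318.0, 210.0], 0.64)]
bottle_amber [([188.0, 190.0], 0.75)]
top {'K': array([[431.25537906,   0.        , 318.51688884],
       [  0.        , 431.25537906, 202.68128274],
       [  0.        ,   0.        ,   1.        ]]), 'T': array([[-0.01568909,  0.98090537, -0.19385177,  0.26589648],
       [-0.99985202, -0.01402284,  0.00996477,  0.01175627],
       [ 0.00705615,  0.19397942,  0.98098022,  1.32502176],
       [ 0.        ,  0.        ,  0.        ,  1.        ]])}
tester [([301.0, 182.0], 0.91)]
bottle [([415.0, 227.0], 0.88), ([361.0, 254.0], 0.59), ([432.0, 265.0], 0.58), ([395.0, 261.0], 0.58)]
pointer [([303.0, 182.0], 0.82), ([175.0, 162.0], 0.39)]
crank_grip [([353.0, 167.0], 0.63)]
clamp_grip [([332.0, 222.0], 0.45)]
gauge_grip [([256.0, 172.0], 0.81)]
seat [([306.0, 189.0], 0.57)]
bottle_amber [([457.0, 201.0], 0.96), ([255.0, 171.0], 0.62)]
0.9 [-3.08502456e+00  5.92971338e-01 -4.79519314e-06]
```

View pics/scene0.png

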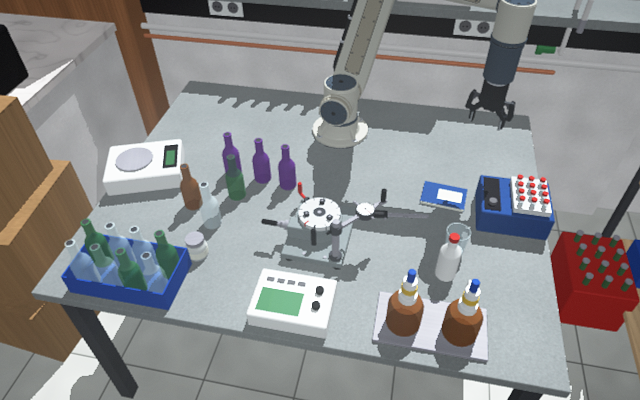

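View pics/top0.png

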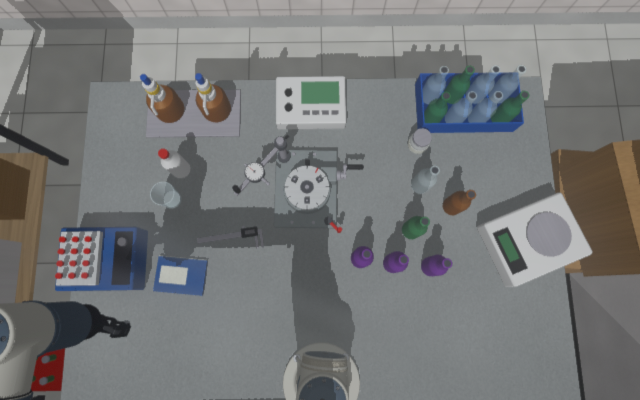

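The free-standing shapes in the top picture are green (415,227), purple (362,257), (396,262) and (435,265), amber (458,202) and clear (427,178). There are more green ones in the blue crate at (470,95). The green bottle at top (415,227), scene (235,178), fits: it is the only green one standing free on the bench. I'll confirm it in a crop and fit the tester pose from depth.

```bash
cat > h.py <<'E'
from station import robot, optics, job, nets, monitor
import cv2,numpy as np
from scipy.optimize import least_squares
from scipy.spatial.transform import Rotation as R
def cloud(c,d):
    m=optics.camera_model(c);K,T=m["K"],m["T"]
    v,u=np.mgrid[:d.shape[0],:d.shape[1]]
    P=np.stack([(u-K[0,2])/K[0,0]*d,-(v-K[1,2])/K[1,1]*d,-d],-1)
    W=P@T[:3,:3].T+T[:3,3]; W[d==0]=np.nan
    return W
def proj(c,p):
    m=optics.camera_model(c);K,T=m["K"],m["T"]
    q=(np.atleast_2d(p)-T[:3,3])@T[:3,:3]
    return np.stack([K[0,2]-K[0,0]*q[:,0]/q[:,2],K[1,2]+K[1,1]*q[:,1]/q[:,2]],-1)
def circ(xy,r=None):
    f=lambda q:np.hypot(*(xy-q[:2]).T)-(q[2] if r is None else r)
    return least_squares(f,[*xy.mean(0),.03],loss="soft_l1",f_scale=.002).x
E
python3 - <<'E'
from h import *
t=cv2.imread("pics/top0.png");s=cv2.imread("pics/scene0.png")
a=cv2.resize(t[125:245,225:375],None,fx=4,fy=4,interpolation=3)
b=cv2.resize(t[165:285,340:480],(200,171),interpolation=3);b2=cv2.resize(s[120:240,170:310],(200,171),interpolation=3)
b3=np.zeros((480,200,3),np.uint8);b3[:171]=b;b3[180:351]=b2
cv2.imwrite("pics/c1.png",np.hstack([a,b3]))
W=cloud("top",np.load("top_d.npy"));S=cloud("scene",np.load("scene_d.npy"))
print("bench z",np.nanmedian(W[300:320,430:480,2]),np.nanmedian(S[90:120,420:460,2]))
for nm,w in(("top",W),("scene",S)):
    q=w.reshape(-1,3);q=q[np.isfinite(q[:,0])]
    near=np.hypot(q[:,0]-W[188,307,0],q[:,1]-W[188,307,1])<.2
    q=q[near]
    f=q[(abs(q[:,2]-.1)<.004)];f=f[np.hypot(*(f[:,:2]-np.median(f[:,:2],0)).T)<.075]
    (c,r)=cv2.minEnclosingCircle(f[:,:2].astype(np.float32)); print(nm,"table",len(f),f.mean(0),c,r)
    sl=q[(abs(q[:,2]-.034)<.006)]; print("slab",len(sl),cv2.minAreaRect(sl[:,:2].astype(np.float32)))
    col=q[abs(q[:,2]-.19)<.004]; print("z190",len(col),col.mean(0) if len(col) else 0)
for (u,v) in((415,227),(420,225)): print(W[v,u])
q=W[205:245,395:435].reshape(-1,3);q=q[q[:,2]>.02];print("green",len(q),q[:,2].max());
E
```

```text
bench z 0.0003526317506425958 -0.08855812819608944
top table 1252 [0.55550937 0.03340957 0.09971674] (0.5609387159347534, 0.03343099355697632) 0.06899384409189224
slab 2502 ((0.5693327188491821, 0.038764748722314835), (0.1897534728050232, 0.24531906843185425), 88.65998840332031)
z190 50 [0.65394469 0.11683964 0.18978889]
scene table 830 [0.56221704 0.03406717 0.10028608] (0.5634819269180298, 0.034571945667266846) 0.0699976310133934
slab 1431 ((0.5724072456359863, 0.0398389995098114), (0.1909024715423584, 0.25130340456962585), 88.12604522705078)
z190 44 [0.64805601 0.12817222 0.18968701]
[ 0.4307027  -0.27246595  0.1162777 ]
[ 0.42936227 -0.27499254  0.16482098]
green 467 0.18023286582484843
```

View pics/c1.png

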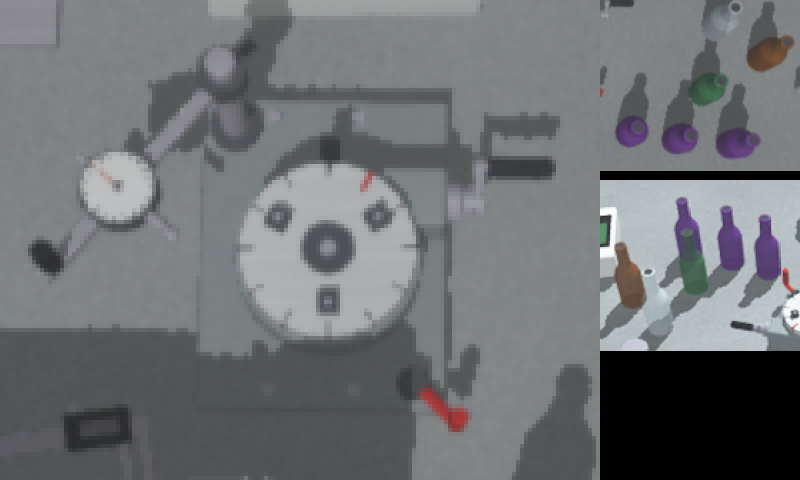

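```bash
python3 - <<'E'
from h import *
for c in("top","scene"):
    img=cv2.imread(f"pics/{c}0.png");W=cloud(c,np.load(f"{c}_d.npy"));z=W[...,2]
    near=(np.hypot(W[...,0]-.56,W[...,1]-.034)<.075)&(abs(z-.1)<.012)
    m=(near&(img.min(-1)>(150 if c=="top" else 150))).astype(np.uint8)
    pts=cv2.convexHull(np.argwhere(m)[:,::-1].astype(np.float32)).reshape(-1,2)
    # hull pixels -> plane z=.1
    M=optics.camera_model(c);K,T=M["K"],M["T"]
    def plane(p,h):
        r=np.c_[(p[:,0]-K[0,2])/K[0,0],-(p[:,1]-K[1,2])/K[1,1],-np.ones(len(p))]@T[:3,:3].T
        return (T[:3,3]+r*((h-T[2,3])/r[:,2])[:,None])[:,:2]
    print(c,"disc free",circ(plane(pts,.1)),"r65",circ(plane(pts,.1),.065)[:2],len(pts))
    # column top
    q=W[(abs(z-.19)<.005)&(np.hypot(W[...,0]-.67,W[...,1]-.106)<.022)];print("column",len(q),q.mean(0))
    # slab edges
    sl=((abs(z-.034)<.006)&(np.hypot(W[...,0]-.57,W[...,1]-.04)<.17)).astype(np.uint8)
    q=W[sl>0][:,:2]
    print("slab x pct",np.percentile(q,[.5,99.5],0))
    # red line
    b,g,r=[img[...,i].astype(int) for i in range(3)]
    red=(r-np.maximum(g,b)>50)&near; p=np.argwhere(red)[:,::-1].astype(float);ww=(r-np.maximum(g,b))[red]
    if len(p): print("red",len(p),plane(np.average(p,axis=0,weights=ww)[None],.1))
    red=(r-np.maximum(g,b)>60)&(np.hypot(W[...,0]-.44,W[...,1]+.06)<.06); print("lever",red.sum(),[W[red&(z>.085)].mean(0)],np.nanmax(z[red]))
    # crank handle dark
    k=(img.max(-1)<75)&(np.hypot(W[...,0]-.61,W[...,1]+.11)<.07)&(z>.03)
    q=W[k];print("crank",len(q),np.median(q,0),q.min(0),q.max(0))
    k=(img.max(-1)<90)&(np.hypot(W[...,0]-.53,W[...,1]-.2)<.1)&(z>.195)
    q=W[k];print("gauge",len(q),q.mean(0) if len(q) else 0)
    if c=="scene": bx=(slice(150,205),slice(215,250))
    else: bx=(slice(205,245),slice(395,435))
    gg=(g-np.maximum(r,b)>12);n=np.zeros_like(gg);n[bx]=True
    q=W[gg&n&(z>.01)];print("green",len(q),q[:,2].max())
    nk=q[(q[:,2]>.128)&(q[:,2]<.185)];bd=q[q[:,2]<.09];tp=q[q[:,2]>.168]
    print("neck",len(nk),circ(nk[:,:2],.0135)[:2],"body",len(bd),len(bd)>5 and circ(bd[:,:2],.03)[:2],"top",tp.mean(0))
# neighbours
for n in("bottle","bottle_amber","bottle_clear"):
    print(n,[(np.round(b["xy"]).tolist(),round(b["p"],2)) for b in nets.boxes_of("top",n)])
E
```

```text
top disc free [0.55593727 0.03414088 0.06390677] r65 [0.55591001 0.03444716] 25
column 47 [0.66790581 0.10513946 0.18982334]
slab x pct [[ 0.44661816 -0.05770638]
 [ 0.68973843  0.13438388]]
red 4 [[0.60759464 0.00365304]]
lever 47 [array([ 0.43209857, -0.05915353,  0.0908047 ])] 0.09394626934868255
crank 63 [ 0.61657914 -0.11027957  0.09402769] [ 0.61146318 -0.13139344  0.08968026] [ 0.62221192 -0.08693091  0.09936745]
gauge 29 [0.53190343 0.22199444 0.20388312]
green 379 0.17970840458639437
neck 80 [ 0.43895582 -0.28554966] body 103 [ 0.43921161 -0.28580762] top [ 0.43724313 -0.28356161  0.17484095]
scene disc free [0.56396689 0.03361871 0.06846783] r65 [0.56466845 0.03524076] 18
column 40 [0.67266525 0.1062859  0.18992318]
slab x pct [[ 0.45322283 -0.05631596]
 [ 0.69626742  0.13538829]]
red 4 [[0.60789693 0.00315045]]
lever 52 [array([ 0.43736639, -0.05806414,  0.09181759])] 0.09621348239029714
crank 54 [ 0.62383892 -0.10951735  0.09466185] [ 0.61555525 -0.13252281  0.08597886] [ 0.63347655 -0.08651512  0.10063212]
gauge 23 [0.5387176  0.22349221 0.2030452 ]
green 377 0.17720109834294107
neck 1 [ 0.45235929 -0.28456721] body 287 [ 0.43985333 -0.28425366] top [ 0.44281335 -0.27502127  0.1772011 ]
bottle [([415.0, 227.0], 0.88), ([361.0, 254.0], 0.59), ([432.0, 265.0], 0.58), ([395.0, 261.0], 0.58)]
bottle_amber [([457.0, 201.0], 0.96), ([255.0, 171.0], 0.62)]
bottle_clear [([428.0, 177.0], 0.76), ([330.0, 225.0], 0.21)]
```

Crop: the green bottle stands alone, with top (708,88) and scene (693,260) in the crop. The red table line is at (367,180) in the crop and the lever is locked. The two cameras disagree by about 5 mm in x on the tester, so I'll touch the slab's -x face lightly to settle it.

```bash
cat >> h.py <<'E'
def down(phi):  # tool x at world angle phi, z down; closing axis at phi-90deg
    c,s=np.cos(phi),np.sin(phi)
    return R.from_matrix(np.array([[c,s,0],[s,-c,0],[0,0,-1.]])).as_rotvec()
E
python3 - <<'E'
from h import *
robot.grip(0.0)
o=down(0)
robot.goto([.40,.045,.25],o)
robot.move_linear([.405,.045,.018],speed=.25)
f0=np.array(monitor.read_contact_force())
h=robot.move_linear([.465,.045,.018],speed=.025,threshold=4)
print(h,monitor.read_ee_pos(),np.array(monitor.read_contact_force())-f0,monitor.read_time(),monitor.read_joint_positions())
p=np.array(monitor.read_ee_pos());robot.move_linear([p[0]-.02,.045,.018],speed=.1)
for c in("top","scene"):
    i,d=optics.snapshot(c);cv2.imwrite(f"pics/{c}1.png",i[:,:,::-1])
for phi in(np.pi/2,-np.pi/2): print(robot.ik([.439,-.285,.131],down(phi)),robot.ik([.5585,.034,.24],down(phi)))
E
```

```text
True [0.43647547 0.04467972 0.01730387] [0.82679649 1.11941274 0.14608746] 6.075 [ 4.60946754e-01  2.33805320e-01 -5.23082272e-01 -1.03732280e-03
 -8.16957592e-01  1.10977453e+00]
[-0.27636415  0.2564869  -0.15080457  0.         -1.16350486 -2.8652285 ] [ 0.34037394  0.2719272   0.15271562  0.         -1.45158475  2.80121872]
[-2.76364149e-01  2.56486896e-01 -1.50804572e-01  4.44089210e-16
 -1.16350486e+00  2.76364149e-01] [ 0.34037394  0.2719272   0.15271562  0.         -1.45158475 -0.34037394]
```

```bash
python3 - <<'E'
from h import *
o=down(-np.pi/2)
robot.move_linear([.41,.03,.15],speed=.4)
robot.goto([.4395,-.285,.27],o); robot.grip(1.0)
robot.move_linear([.4395,-.285,.133],speed=.2)
robot.grip(0.0,30)
print("gap",monitor.read_finger_gap(),monitor.read_finger_force())
robot.move_linear([.4395,-.285,.30],speed=.25)
print("gap",monitor.read_finger_gap(),monitor.read_contact_force())
robot.goto([.5575,.034,.30],o)
print(monitor.read_ee_pos(),monitor.read_time())
for c in("top","scene"):
    i,d=optics.snapshot(c);cv2.imwrite(f"pics/{c}2.png",i[:,:,::-1]);np.save(f"{c}_d2.npy",d)
    W=cloud(c,d);r,g,b=[i[...,k].astype(int) for k in range(3)]
    k=(g-np.maximum(r,b)>12)&(np.hypot(W[...,0]-.557,W[...,1]-.034)<.06)
    q=W[k]; bd=q[(q[:,2]>.17)&(q[:,2]<.25)]
    print(c,len(q),q.min(0),q.max(0),len(bd),circ(bd[:,:2],.03)[:2],[circ(bd[abs(bd[:,2]-h)<.02][:,:2],.03)[:2] for h in(.19,.23)])
a=cv2.imread("pics/top2.png")[120:240,240:390];b=cv2.imread("pics/scene2.png")[90:250,250:400]
cv2.imwrite("pics/c2.png",np.hstack([cv2.resize(a,(600,480),interpolation=3)[:,:400],cv2.resize(b,(400,480),interpolation=3)]))
E
```

```text
gap 0.3060311496400213 29.73593920469284
gap 0.3044505731963354 [ 0.57388523  0.21240173 -3.5150009 ]
[0.55735477 0.03291001 0.29992747] 12.5667
top 245 [ 0.50426345 -0.01338502  0.1681639 ] [0.5659025  0.05982837 0.7188007 ] 117 [0.55708061 0.03249086] [array([0.55706573, 0.03240361]), array([0.55709417, 0.0325527 ])]
scene 669 [0.54449592 0.00454171 0.16925376] [0.59212698 0.06212635 0.36651938] 363 [0.55767975 0.03300559] [array([0.55752774, 0.03298843]), array([0.6101715 , 0.04337123])]
```

View pics/c2.png

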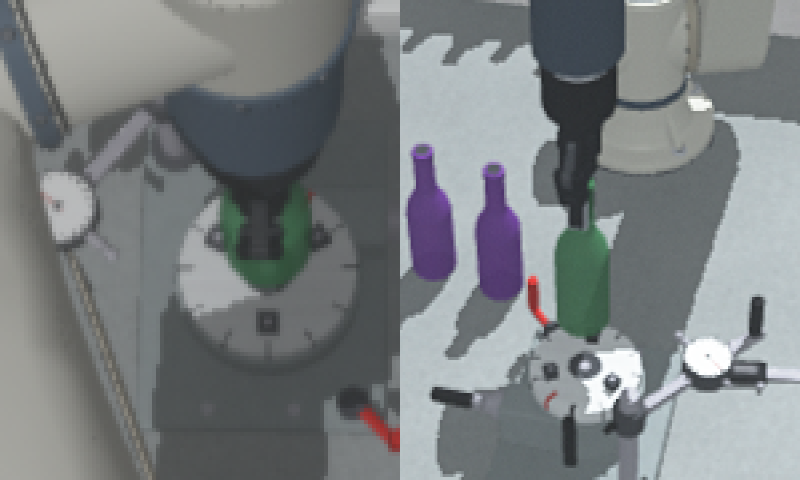

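The picture shows the green bottle held upright over the table, at scene crop (583,280). The red lever is locked at scene crop (535,290). The bottle fits match the TCP, so I'll lower it now.

```bash
python3 - <<'E'
from h import *
robot.move_linear([.5577,.0348,.25],speed=.2)
print(monitor.read_ee_pos())
h=robot.move_linear([.5577,.0348,.229],speed=.03,threshold=4)
print(h,monitor.read_ee_pos(),monitor.read_contact_force(),monitor.read_time())
for c in("scene",):
    i,d=optics.snapshot(c);cv2.imwrite(f"pics/{c}3.png",i[:,:,::-1])
    cv2.imwrite("pics/c3.png",cv2.resize(i[150:250,260:400,::-1],None,fx=5,fy=5,interpolation=3))
E
```

```text
[0.5576368  0.03375847 0.25041793]
True [0.55741135 0.03487002 0.23333649] [-1.29849367  0.38440833  5.15113853] 13.625
```

View pics/c3.png

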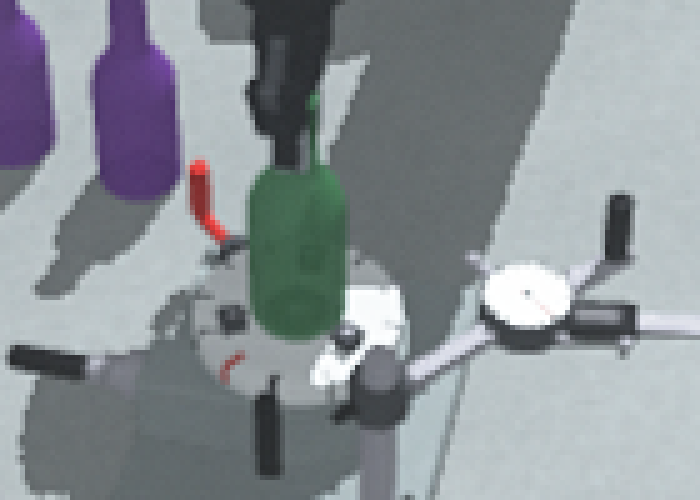

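Scene crop: the bottle sits between the jaws at about (297,300), and the contact height matches seating (0.2333). I'll release it and work the lever.

```bash
cat >> h.py <<'E'
O=np.array([.5575,.034]);YAW=-.030
def tw(x,y):
    c,s=np.cos(YAW),np.sin(YAW); return O+[c*x-s*y,s*x+c*y]
def leverpose(q,r=.045):
    a=np.radians(225)+q; x,y=tw(-.090+r*np.cos(a),-.065+r*np.sin(a))
    return x,y,down(YAW+a-2*np.pi)
def swing(q0,q1,z=.061,n=5,over=.12):
    x,y,o=leverpose(q0)
    robot.goto([x,y,.30],o); robot.grip(.55)
    robot.move_linear([x,y,z],speed=.3)
    robot.grip(0.0,40); print("gap",monitor.read_finger_gap())
    for q in np.linspace(q0,q1,n+1)[1:]:
        x,y,o=leverpose(q); robot.move_linear([x,y,z],rot=o,speed=.08)
    f0=np.array(monitor.read_contact_force())
    x,y,o=leverpose(q1+over*np.sign(q1-q0))
    h=robot.move_linear([x,y,z],rot=o,speed=.03,threshold=9)
    print("stop",h,f0,monitor.read_contact_force(),monitor.read_ee_pos(),monitor.read_time())
    robot.grip(.55); p=monitor.read_ee_pos()
    robot.move_linear([p[0],p[1],.20],speed=.3)
def snap(c,n):
    i,d=optics.snapshot(c);cv2.imwrite(f"pics/{n}.png",i[:,:,::-1]);return i,d
E
python3 - <<'E'
from h import *
robot.grip(1.0); p=monitor.read_ee_pos()
robot.move_linear([p[0],p[1],.31],speed=.25)
swing(0,1.134)
i,d=snap("top","top4"); snap("scene","scene4")
b=cv2.imread("pics/scene4.png")[120:250,250:400]
cv2.imwrite("pics/c4.png",cv2.resize(b,None,fx=4,fy=4,interpolation=3))
E
```

```text
gap 0.15179841943538427
stop True [-3.68134281  3.18476828  8.13155879] [-3.87803078  1.31986254  8.94220022] [ 0.47969048 -0.07014028  0.06201788] 19.35
```

View pics/c4.png

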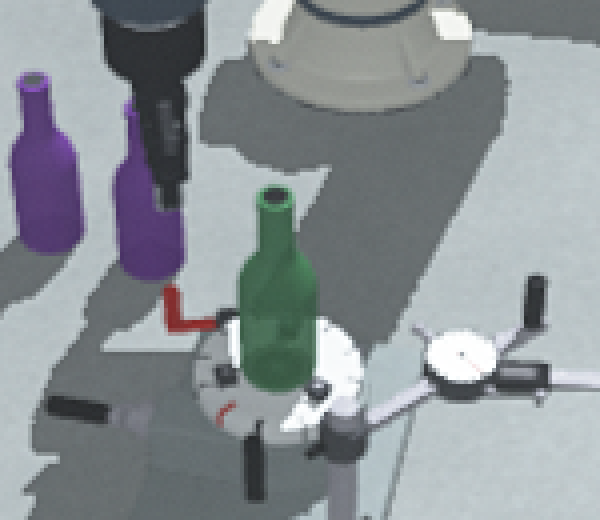

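Scene crop: the lever now points the other way, with its post at (172,305), and the bottle is standing free. The TCP stop position matches the free end stop. Next is the crank, first turn with forces logged.

```bash
cat >> h.py <<'E'
CO=down(YAW-np.pi/2); GZ=.021
def cpose(a,dx=0,dz=0,r=.030,y=-.145):
    x,yy=tw(.045+dx+r*np.sin(a),y); return [x,yy,.066+dz+r*np.cos(a)-GZ]
def crank(a0,a1,dx=0,dz=0,speed=.15,log=None,lim=35):
    n=max(1,int(np.ceil(abs(a1-a0)/(np.pi/6))))
    for a in np.linspace(a0,a1,n+1)[1:]:
        robot.move_linear(cpose(a,dx,dz),speed=speed)
        f=np.array(monitor.read_contact_force())
        if log is not None: log.append((a,*f))
        if np.linalg.norm(f)>lim: print("FORCE",a,f); return a
    return a1
E
python3 - <<'E'
from h import *
i=cv2.imread("pics/top4.png").astype(int)
a0=.72;p=cpose(a0)
robot.goto([p[0],p[1],.20],CO); robot.move_linear(p,speed=.25)
print(np.array(monitor.read_contact_force()).round(1))
robot.grip(0.0,30); print("gap",monitor.read_finger_gap(),np.array(monitor.read_contact_force()).round(1))
L=[];t=monitor.read_time();a=crank(a0,a0+2*np.pi,log=L)
print(a,monitor.read_time()-t,monitor.read_time());print(np.array(L).round(1))
E
```

```text
[-0.   0.9  0.6]
gap 0.1753505767246001 [2.5 0.2 3.4]
7.003185307179586 3.0 25.1917
[[ 1.2  4.6 -0.6 -0.8]
 [ 1.8  0.9  0.7 -1.7]
 [ 2.3 -4.7  1.4  2.5]
 [ 2.8 -4.1  2.6  8.1]
 [ 3.3 -0.2  1.4  5.2]
 [ 3.9  2.1  1.2  4. ]
 [ 4.4  2.9  0.2  2.4]
 [ 4.9  0.9 -0.5  1.6]
 [ 5.4 -6.9  1.5  5. ]
 [ 6.  -8.3  1.4 16.3]
 [ 6.5  2.3  0.9  8.5]
 [ 7.   5.4 -0.5  2.2]]
```

```bash
python3 - <<'E'
from h import *
L=[];a=crank(.72+2*np.pi,.72+6*np.pi,log=L)
print(a,monitor.read_time(),np.abs(np.array(L)[:,1:]).max(0).round(1),monitor.read_finger_gap())
A=[]
for c in("scene","top"):
    i,d=snap(c,c+"5")
    b=i[170:250,270:370] if c=="scene" else i[140:230,260:350]
    A.append(cv2.resize(b[:,:,::-1],(400,400 if c=="top" else 320),interpolation=3))
A[0]=np.vstack([A[0],np.zeros((80,400,3),np.uint8)])
cv2.imwrite("pics/c5.png",np.hstack(A))
# expected pixel of pointer, and line at +-2 deg
for s in(0,): 
    print(proj("scene",np.array([[*tw(.058,0),.102],[*tw(.065,0),.1],[*tw(.0,0),.1],[*tw(.065*np.cos(.0524),.065*np.sin(.0524)),.1]])))
E
```

```text
19.569555921538758 31.1917 [ 7.7  2.1 15.2] 0.1714497539461301
[[314.62419272 224.74249955]
 [314.07261663 226.86531365]
 [319.17651633 211.7414115 ]
 [315.1789875  227.03183367]]
```

View pics/c5.png

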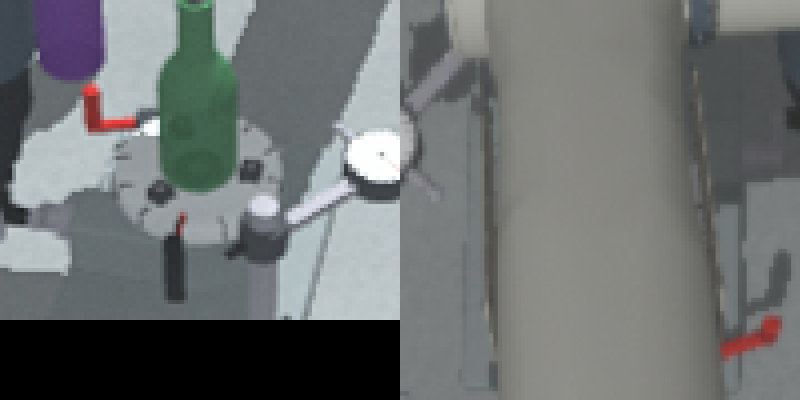

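```bash
python3 - <<'E'
from h import *
M=optics.camera_model("scene")
g=np.linspace(-.09,.09,361)
X,Y=np.meshgrid(g,g) # tester: columns=+y to right, rows: x from -(top) to + (bottom)
tx,ty=Y,X
c,s=np.cos(YAW),np.sin(YAW)
Wp=np.stack([O[0]+c*tx-s*ty,O[1]+s*tx+c*ty,np.full_like(tx,.101)],-1).reshape(-1,3)
uv=proj("scene",Wp).reshape(361,361,2).astype(np.float32)
out=[]
for n in("scene4","scene5"):
    im=cv2.imread(f"pics/{n}.png"); w=cv2.remap(im,uv[...,0],uv[...,1],cv2.INTER_CUBIC); out.append(w)
    f=w.astype(float); red=np.clip(f[...,2]-f[...,:2].max(-1)-12,0,None); red[:220]=0
    v=red>10
    print(n,"red cx,cy mm",np.average(tx[v],weights=red[v])*1e3,np.average(ty[v],weights=red[v])*1e3)
    for r in range(290,361,8):
        row=f[r,130:230].max(-1); wt=np.clip(90-row,0,None); print(round(tx[r,0]*1e3),round(np.average(ty[r,130:230],weights=wt)*1e3,2) if wt.sum()>0 else None,end="; ")
    print()
a=np.hstack(out)
cv2.imwrite("pics/c6.png",a)
E
```

```text
scene4 red cx,cy mm 54.16261780717673 -28.868465726160508
55 None; 59 -0.49; 63 -0.59; 67 0.22; 71 0.75; 75 -0.59; 79 -0.41; 83 0.47; 87 1.9; 
scene5 red cx,cy mm 59.199512768817215 0.9931955645161299
55 None; 59 -0.98; 63 -0.95; 67 -0.25; 71 0.27; 75 -0.51; 79 -0.36; 83 0.47; 87 1.98;
```

View pics/c6.png

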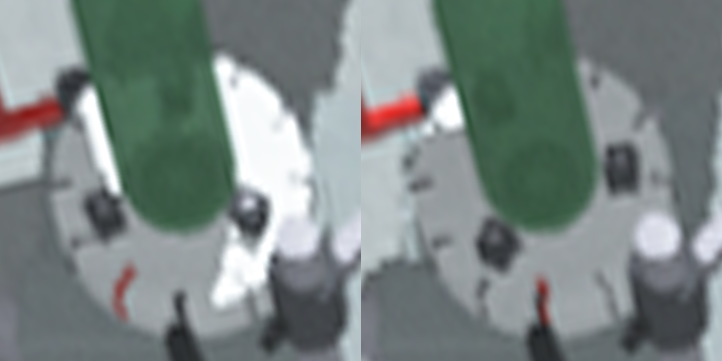

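The rectified view shows the red line (543,290) almost at the pointer tip (542,310), slightly past it. I'll get the start angle precisely from the unoccluded first top picture, using the phase of all twelve ticks.

```bash
python3 - <<'E'
from h import *
def polar(img,cam,ctr,rs,th,z=.1):
    r,t=np.meshgrid(rs,th,indexing="ij")
    P=np.stack([ctr[0]+r*np.cos(t),ctr[1]+r*np.sin(t),np.full_like(r,z)],-1).reshape(-1,3)
    uv=proj(cam,P).reshape(*r.shape,2).astype(np.float32)
    return cv2.remap(img,uv[...,0],uv[...,1],cv2.INTER_CUBIC).astype(float)
th=np.linspace(-np.pi,np.pi,1440,endpoint=False); rs=np.linspace(.054,.062,9)
def tick(img,cam,ctr,mask):
    f=polar(img,cam,ctr,rs,th)
    g=f[...,1].mean(0); bg=cv2.medianBlur(np.tile(g.astype(np.float32),3)[None].astype(np.uint8),101)[0,1440:2880]
    w=np.clip(bg-g-3,0,40)*mask
    cs=(w*np.exp(12j*th)).sum(); return abs(cs)/max(w.sum(),1),np.angle(cs)/12,w,f
for n,cam in(("top0","top"),("scene4","scene"),("scene5","scene")):
    img=cv2.imread(f"pics/{n}.png"); res=[]
    for dx in np.arange(-.006,.0081,.001):
        for dy in np.arange(-.004,.0041,.001):
            ctr=O+[dx,dy]; mask=np.ones(1440)
            if cam=="scene": mask=(abs(th)<np.radians(115)).astype(float)
            mask[abs(th-YAW)<np.radians(9)]=0
            q,ph,w,f=tick(img,cam,ctr,mask); res.append((q,dx,dy,ph))
    res.sort(reverse=True); print(n,[(round(q,3),round(a*1e3),round(b*1e3),round(np.degrees(p-YAW),2)) for q,a,b,p in res[:4]])
    q,dx,dy,ph=res[0]; f=polar(img,cam,O+[dx,dy],rs,th)
    red=np.clip(f[...,2]-f[...,:2].max(-1)-20,0,None).sum(0)*(abs(th)<.8); print(" red deg",np.degrees((red*th).sum()/red.sum()-YAW))
    f=polar(img,cam,O+[dx,dy],np.linspace(.060,.07,9),th,.102)
    k=abs(th-YAW)<.25; dk=np.clip(90-f.max(-1),0,None).sum(0)*k; print(" pointer deg",np.degrees((dk*th).sum()/dk.sum()-YAW))
E
```

```text
top0 [(np.float64(0.94), 0, -1, np.float64(1.21)), (np.float64(0.938), 0, 0, np.float64(1.18)), (np.float64(0.937), -1, -1, np.float64(1.26)), (np.float64(0.933), -1, 0, np.float64(1.23))]
 red deg -28.50486833179348
 pointer deg -0.10001462201199603
scene4 [(np.float64(0.843), -2, -4, np.float64(3.33)), (np.float64(0.831), -1, -4, np.float64(2.71)), (np.float64(0.83), -2, -3, np.float64(2.78)), (np.float64(0.83), -3, -3, np.float64(3.43))]
 red deg -25.331135192408176
 pointer deg 3.3879862360121726
scene5 [(np.float64(0.813), -1, -4, np.float64(2.77)), (np.float64(0.803), -2, -4, np.float64(3.19)), (np.float64(0.795), 0, -4, np.float64(2.29)), (np.float64(0.788), -1, -3, np.float64(2.07))]
 red deg 4.9260318852555995
 pointer deg 3.0294794459985335
```

```bash
python3 - <<'E'
from h import *
a=crank(.72+6*np.pi,.72+6*np.pi-.80,speed=.1)
robot.grip(.55);p=monitor.read_ee_pos();robot.move_linear([p[0],p[1],.22],speed=.3)
x,y,o=leverpose(1.134); robot.goto([x-.09,y-.05,.30],o)
print(monitor.read_time())
A=[]
for c in("top","scene"):
    i,d=snap(c,c+"6"); b=i[140:240,260:360] if c=="top" else i[165:250,270:355]
    A.append(cv2.resize(b[:,:,::-1],(400,400),interpolation=3))
cv2.imwrite("pics/c7.png",np.hstack(A))
E
```

```text
33.75
```

View pics/c7.png

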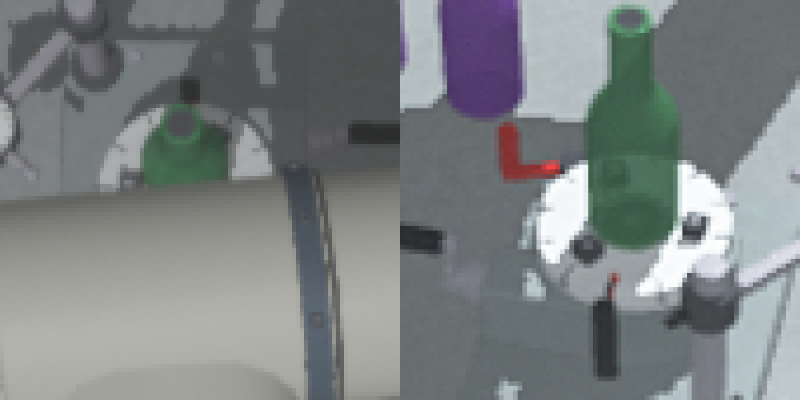

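Right crop: the red line (614,285) runs straight into the pointer tip (606,302), and the bottle is upright. I'll check that numerically, then lock.

```bash
python3 - <<'E'
from h import *
tx,ty=np.meshgrid(np.linspace(.03,.09,121),np.linspace(-.045,.045,181),indexing="ij")
c,s=np.cos(YAW),np.sin(YAW)
P=np.stack([O[0]+c*tx-s*ty,O[1]+s*tx+c*ty,np.full_like(tx,.101)],-1).reshape(-1,3)
uv=proj("scene",P).reshape(*tx.shape,2).astype(np.float32)
for n in("scene5","scene6"):
    f=cv2.remap(cv2.imread(f"pics/{n}.png"),uv[...,0],uv[...,1],cv2.INTER_CUBIC).astype(float)
    r=np.clip(f[...,2]-f[...,:2].max(-1)-12,0,None); print(n,np.average(tx,weights=r)*1e3,np.average(ty,weights=r)*1e3)
swing(1.134,0)
print(monitor.read_time(),leverpose(0)[:2],leverpose(-.02)[:2])
E
```

```text
scene5 59.27136785770503 1.0247520856288381
scene6 55.91693650570181 0.21666901309306066
gap 0.14779840145952605
stop True [-2.03915786 -0.73812569  8.0989055 ] [ 3.62598163 -3.89927463 -1.12300926] [ 0.43347312 -0.0588092   0.06256033] 37.9917
39.025 (np.float64(0.43283085116254505), np.float64(-0.059122193518499386)) (np.float64(0.43222042333883737), np.float64(-0.05846086843020805))
```

Locked by position to within about 0.01 rad. I'll press once more, firmly, to be sure it is at the end stop, then do the gauge.

```bash
python3 - <<'E'
from h import *
p=monitor.read_ee_pos(); x,y,o=leverpose(0)
robot.move_linear([x,y,.061],rot=o,speed=.3); robot.grip(0,60)
x,y,o=leverpose(-.15); h=robot.move_linear([x,y,.061],rot=o,speed=.03,threshold=18)
print(h,monitor.read_ee_pos(),np.array(monitor.read_contact_force()).round(1),monitor.read_time())
robot.grip(.55); p=monitor.read_ee_pos(); robot.move_linear([p[0],p[1],.30],speed=.35)
def gp(b):
    x,y=tw(.110-.180*np.cos(b),.075+.180*np.sin(b)); return [x,y]
for b in(.68,0):
  for k in(0,np.pi): 
    a=YAW-b+np.pi+k-2*np.pi; print(b,gp(b),robot.ik([*gp(b),.173],down(a)))
E
```

```text
True [ 0.43417237 -0.0582597   0.06279193] [ 4.3 -3.7 -2.3] 40.2583
0.68 [np.float64(0.5331950285492844), np.float64(0.22299682629277615)] [ 6.66556528e-01  3.32977421e-01  6.73919355e-02 -4.44089210e-16
 -1.30521084e+00 -2.94735286e+00]
0.68 [np.float64(0.5331950285492844), np.float64(0.22299682629277615)] [ 0.66655653  0.33297742  0.06739194  0.         -1.30521084  0.1942398 ]
0 [np.float64(0.4897811601527581), np.float64(0.11106593754534876)] [ 0.53549381  0.18734699 -0.12900278  0.         -1.25444655 -2.13629013]
0 [np.float64(0.4897811601527581), np.float64(0.11106593754534876)] [ 5.35493808e-01  1.87346992e-01 -1.29002782e-01  4.44089210e-16
 -1.25444655e+00  1.00530252e+00]
```

```bash
python3 - <<'E'
from h import *
def gp(b):
    x,y=tw(.110-.180*np.cos(b),.075+.180*np.sin(b)); return [x,y],down(YAW-b)
b0=.68;z=.174;p,o=gp(b0)
robot.goto([*p,.30],o); robot.move_linear([*p,z],speed=.25); robot.grip(0,40); print("gap",monitor.read_finger_gap(),np.array(monitor.read_contact_force()).round(1))
for b in np.linspace(b0,.0,6)[1:]:
    p,o=gp(b); robot.move_linear([*p,z],rot=o,speed=.08); print(np.array(monitor.read_contact_force()).round(1))
p,o=gp(-.08); h=robot.move_linear([*p,z],rot=o,speed=.03,threshold=12)
print(h,gp(0)[0],monitor.read_ee_pos(),np.array(monitor.read_contact_force()).round(1),monitor.read_time())
robot.grip(.5); e=monitor.read_ee_pos(); robot.move_linear([e[0],e[1],.31],speed=.3)
robot.goto([.30,.30,.35],down(0)); print(monitor.read_time())
A=[]
for c in("top","scene"):
    i,d=snap(c,c+"7"); b=i[140:240,240:360] if c=="top" else i[145:245,260:380]
    A.append(cv2.resize(b[:,:,::-1],(400,333),interpolation=3))
cv2.imwrite("pics/c8.png",np.hstack(A))
E
```

```text
gap 0.17130985693470727 [-1.8  0.2  6.7]
[-1.5  0.   8.4]
[-3.4  0.7  9. ]
[-4.5  0.5  9.7]
[-3.9  0.7 10.7]
[-4.4 -0.7 10.9]
True [np.float64(0.4897811601527581), np.float64(0.11106593754534876)] [0.4903884  0.11113494 0.17593656] [-1.   1.5  3.8] 46.2833
48.3167
```

View pics/c8.png

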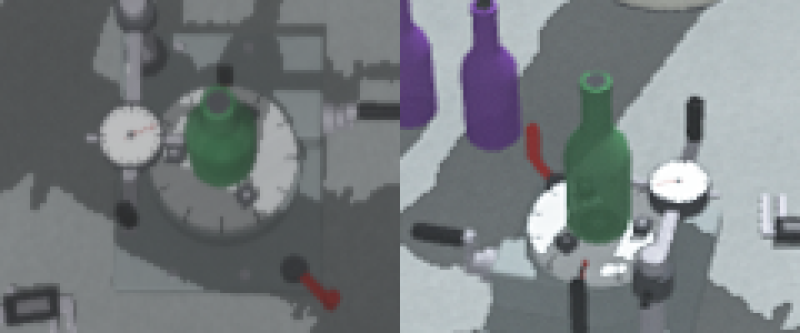

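Final picture: the bottle stands upright between the jaws (top crop (220,140)). The gauge arm is home with the plunger on the bottle and the lever is locked at (330,297). The red line is at the pointer (scene crop (583,268)) and the robot is clear.

```bash
python3 -c "
from h import *
print(job.hand_in(),monitor.read_time())"
```

```text
the job is handed in; nothing more can be done
the job is handed in; nothing more can be done
```

The job is handed in after about 48 s of robot time: the green bottle is seated, the red line is at the pointer to within about half a degree, the table is locked again, and the gauge arm was swung home last. I cranked about 45° past the line and turned back to it before locking.

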